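Turn over a tray of drying lens boards

ROBOT

A 6-joint arm with a two-finger parallel gripper is mounted at the origin on the work surface; the furniture and walls round the work are solid. World frame = base frame: x ahead of the robot, y to its left, z up, the work surface at z = 0. Lengths are in mm, angles in rad, forces in N, time in s.
With the tool pointing down it reaches from about 300 to 775 mm from the base axis. Payload 14.6 kg.
Tool frame: the origin (TCP) lies on the centre line of the jaws, within the pads' length; the fingertips stand 19 mm ahead of it and the grasp point (between the pads) is the TCP (bot.tip_reach is the distance from the TCP to the fingertips, in mm); z points along the fingers, y is the line along which they close (so a half turn about z gives the same grasp; the last joint's range is limited). The gripper opens to 85 mm and grips with 20 to 120 N. Pads are 22 mm wide; open, the fingers measure 114 mm over their backs; the gripper's body (76 mm by 85 mm) begins 54 mm behind the grasp point. The pads swing forward as they close: fully open they stand 13 mm farther back than shut.
Start: joints at [-1.241, 0.3, 1.521, -0, 1.321, -0.067], TCP at [212.55, -507.259, 250.281] pointing down, gripper open.
Joint ranges: [-3.03, 3.03], [-0.79, 2.21], [0.23, 2.52], [-1.04, 4.18], [0, 3.07], [-2.55, 2.55]. Speed limits (rad/s): [2.22, 2.22, 2.57, 3.14, 3.14, 3.14].

INTERFACE

Orientations are given as a unit quaternion [w, x, y, z].
In Python, from rig import bot gives the robot as it stands. Calls block until the motion is done:
- bot.move_to(position, orientation): joint-space move of the TCP to a pose.
- bot.servo_line(position, attitude=None, speed=150, until_force=None): straight line of the TCP; attitude=None keeps the orientation; speed is the mean speed in mm/s. With until_force (N) it stops when the force on the tool has changed by that much, and returns True; else False.
- bot.move_joints(angles): joint-space move.
- bot.move_gripper(opening, grip_force=None): finger opening in mm; grip_force is the grip in N (None keeps the last); returns when the fingers have stopped.
- bot.dwell(seconds).
- bot.ik(position, orientation): joint angles nearest the present ones, or None.
- bot.read_state(): the state.
- bot.read_camera(name): name is "scene" or "top" or "wrist"; returns a dict with "image" (480x640x3 uint8, blue, green, red), "depth" (480x640 float32, mm along the optical axis (not along the pixel's ray), 0 where there is no reading), "fovy" (degrees; the focal length in pixels is half the picture's height over the tangent of half this angle, whatever the lens; pixels are square), "cx", "cy" (the principal point, pixels), "k1" (the pictures are not rectified: a ray, as slopes to the right and down, at radius r is drawn at 1 + k1 r^2 times it, then the intrinsics apply), "eye" and "attitude" of the camera in the world; the wrist camera has in their place "mount" (4x4, takes a point from camera to tool coordinates, whose origin is the TCP and whose axes are the flange's). Camera axes: x right, y down, z forward; pixel columns grow to the right and rows downward; lengths in mm; the calibration is good to about 2 mm. A picture is of the moment at which its call begins: read the wrist's pose just before it.
A pose or a line that the arm cannot do raises bot.MotionError and nothing moves.
- bot.finish_job(): hands the job in; it is judged then, once.
The state is a dict: "clock": time; "joint_positions": joint angles; "qvel": joint speeds; "effort": joint torques, N m; "ee_pos": TCP position; "tool_rot": TCP orientation; "ft_force": force on the tool from outside, world axes, zero at the start; "moment": the same for the moment, N m; "grip_width": finger opening in mm; "grip_force": force on a finger pad.
Only numpy, scipy, OpenCV 4.12 (cv2) and the standard library are available. Lean on these libraries where they do the work, as an engineer would, in place of code of your own. Each camera call takes 0.05 s, during which the arm holds its last target. There are 200 camera calls.

TASK

Two enlarger lens boards are drying in a tray that leans in one seat of the steel draining rack, and a matching empty tray leans in the seat opposite. Turn the boards over without handling them: close the empty tray squarely face down over the loaded one where that leans, carry both together as a closed pair across to the empty tray's own seat so that the boards drop into it, and then take the upper tray off and put it back, open side up, in the seat where it began. Do not let a board fall out, and leave the beaker, tape roll and funnel near the rack where they stand.

Things in the scene. Friction and masses are not known exactly. Their poses are not given: they have to be found in the camera images.
- rack: Fixed steel draining rack, 200 mm long (its x), 200 mm across (y), 102 mm high; origin on the worktop under its middle, z up. Two facing seats, mirrored in y: each a back that leans outward, rising at 50 degrees from level, and a 40 mm ledge square to it that rises inward to a low middle ridge, 78 mm high. Backs run 68 mm up the slope, but only 30 mm within 50 mm of the middle: finger room behind a tray.
- seat_loaded (a point): Middle of the corner line between back and ledge of the seat at the rack's +y, where the loaded tray leans; y +34 mm, z 50 mm in the rack's frame, axes as the rack's. A fully seated tray touches back and ledge: its centre is 40 mm up the slope and 6 mm off the back from the corner line (y +55, z 84.5 mm in the rack's frame), at most 30 mm from the middle along x.
- seat_empty (a point): The same for the opposite seat at the rack's -y, where the empty tray leans: y -34 mm, z 50 mm in the rack's frame; a fully seated tray's centre at y -55, z 84.5 mm.
- tray_loaded_centre (a point): Tray that holds the boards at the start: white plastic, 150 (x) x 80 (y) x 12 mm (z), floor 4 mm, rim walls 6 mm thick, 0.1 to 0.17 kg. Point: centre of this box; z points out of the open side, y up its slope, x along the rack's +x. The upper edge is at y +40 mm. It leans at 50 degrees, so fingers pointing down its slope are tilted 40 degrees from vertical.
- tray_loaded_tab (a point): Middle of that tray's solid grip tab, for holding one tray alone: 36 mm wide (x), 12 mm thick (z, flush with floor and rim), standing 30 mm beyond the upper edge. It is at x +38, y +55 mm from the tray's centre; axes as the tray's. Pinch it across the 12 mm.
- tray_spare_centre (a point): Empty tray: outside shape, tab and axes the same, rim walls 3 mm; its x points along the rack's -x. Face down on the loaded tray, its x and z are opposite to the other's, its y the same, the centres 12 mm apart along z, and the tabs side by side, not over each other. The closed pair is 24 mm thick and can be pinched across both trays over the upper edge, midway between the tabs.
- tray_spare_tab (a point): Middle of the empty tray's grip tab: 36 mm wide (x), 12 mm thick (z), at x +38, y +55 mm from its tray's centre; axes as the tray's.
- board_1_centre (a point): A lens board lying in the loaded tray: black square plate 62 x 62 x 10 mm with a bright lens ring, 42 mm across and 3 mm high, on its front face; 0.05 kg, loose. The point is the centre of the plate; z points out of the face with the ring, which faces out of the open tray at the start and must face the tray's floor at the end.
- board_2_centre (a point): The other lens board, the same.
- beaker_near: A beaker near the rack, to be left where it stands; origin at the centre of its underside. 71 mm across, 88 mm high.
- tape_near: A roll of tape near the rack, to be left where it stands; origin at the centre of its underside. 96 mm across, 24 mm high.
- funnel_near: A funnel near the rack, to be left where it stands; origin at the centre of its underside. 88 mm across, 75 mm high.
Not all that is in view belongs to the job. What is shaped like the part that bears tray_loaded_centre but purple is not meant.

How it is judged (in metres and radians):
On the way, in this order (a step that is already met when the one before it is completed fails the run):
1. the empty tray lies squarely face down on the loaded tray (within 8 mm), still in the loaded tray's seat (x of tray_loaded_centre in the frame of rack between -0.035 and 0.035 m and y of tray_loaded_centre in the frame of rack between 0.0431 and 0.0671 m and z of tray_loaded_centre in the frame of rack between 0.0725 and 0.0965 m and angle between tray_loaded_centre's own z axis and vertical between 0.733 and 1.013 rad and angle between the x axis of tray_loaded_centre and the x axis of rack, either way round below 0.14 rad and x of tray_spare_centre in the frame of tray_loaded_centre between -0.008 and 0.008 m and y of tray_spare_centre in the frame of tray_loaded_centre between -0.008 and 0.008 m and z of tray_spare_centre in the frame of tray_loaded_centre between 0.008 and 0.016 m and angle between the z axis of tray_spare_centre and the z axis of tray_loaded_centre, either way round below 0.1 rad and angle between the x axis of tray_spare_centre and the x axis of tray_loaded_centre, either way round below 0.1 rad), for 0.2 s.
2. the closed pair lies in the other seat, loaded tray uppermost and face down, still closed squarely (within 8 mm) (x of tray_spare_centre in the frame of rack between -0.035 and 0.035 m and y of tray_spare_centre in the frame of rack between -0.0671 and -0.0431 m and z of tray_spare_centre in the frame of rack between 0.0725 and 0.0965 m and angle between tray_spare_centre's own z axis and vertical between 0.733 and 1.013 rad and angle between the x axis of tray_spare_centre and the x axis of rack, either way round below 0.14 rad and x of tray_loaded_centre in the frame of tray_spare_centre between -0.008 and 0.008 m and y of tray_loaded_centre in the frame of tray_spare_centre between -0.008 and 0.008 m and z of tray_loaded_centre in the frame of tray_spare_centre between 0.008 and 0.016 m and angle between the z axis of tray_loaded_centre and the z axis of tray_spare_centre, either way round below 0.1 rad and angle between the x axis of tray_loaded_centre and the x axis of tray_spare_centre, either way round below 0.1 rad and angle between each of board_1_centre, board_2_centre's own z axis and vertical above 2 rad), for 0.2 s.
At the end, for the whole second after the job is handed in: Both lens boards lie in the tray that was empty, ring side towards its floor; that tray leans in its own seat and the emptied tray is back in its first seat, open side up, each within 12 mm and 8 degrees of fully seated (35 mm along the rack). All at rest (x of tray_spare_centre in the frame of rack between -0.035 and 0.035 m and y of tray_spare_centre in the frame of rack between -0.0671 and -0.0431 m and z of tray_spare_centre in the frame of rack between 0.0725 and 0.0965 m and angle between tray_spare_centre's own z axis and vertical between 0.733 and 1.013 rad and angle between the x axis of each of tray_spare_centre, tray_loaded_centre and the x axis of rack, either way round below 0.14 rad and x of tray_loaded_centre in the frame of rack between -0.035 and 0.035 m and y of tray_loaded_centre in the frame of rack between 0.0431 and 0.0671 m and z of tray_loaded_centre in the frame of rack between 0.0725 and 0.0965 m and angle between tray_loaded_centre's own z axis and vertical between 0.733 and 1.013 rad and x of board_1_centre in the frame of tray_spare_centre between -0.05 and 0.05 m and y of board_1_centre in the frame of tray_spare_centre between -0.014 and 0.014 m and z of board_1_centre in the frame of tray_spare_centre between 0 and 0.01 m and angle between each of board_1_centre, board_2_centre's own z axis and vertical above 2.1 rad and x of board_2_centre in the frame of tray_spare_centre between -0.05 and 0.05 m and y of board_2_centre in the frame of tray_spare_centre between -0.014 and 0.014 m and z of board_2_centre in the frame of tray_spare_centre between 0 and 0.01 m and linear speed of each of tray_loaded, tray_spare, board_1, board_2 below 0.03 m/s); the robot touches nothing.
It fails at once if a lens board falls out of the trays (height (world z) of any of board_1_centre, board_2_centre below 0.045 m).
It fails at once if a lens board is gripped or pushed by the fingers (contact force between any of board_1, board_2 and the fingers above 0.5 N).
It fails at once if a bystander is moved by more than 30 mm (distance of any of beaker_near, tape_near, funnel_near from where it was at the start of the episode above 0.03 m).
It also fails if it takes over 67 s, if anything falls off the work surface, if the arm or the gripper's body presses on something with over 40 N, if the wrist force passes 120 N, or if a joint passes its speed limit or range.

## Working session

There is one attempt and no reset: what is moved stays moved. The work goes in short steps, each a Python script; the robot and the scene stay as the last script left them, time stands still between calls to the robot, and variables do not carry over. Pictures are saved under pics/ and viewed, at most 10 in all, crops included, and the job is handed in when it is done.

```bash
ls; mkdir -p pics; cat > h.py <<'E'
import numpy as np, cv2
from rig import bot
from scipy.spatial.transform import Rotation as R
def q2R(q): return R.from_quat([q[1],q[2],q[3],q[0]]).as_matrix()
def R2q(M):
    q=R.from_matrix(M).as_quat(); return [q[3],q[0],q[1],q[2]]
def cam(name):
    s=bot.read_state(); c=bot.read_camera(name)
    if 'mount' in c:
        T=np.array(c['mount']); Rt=q2R(s['tool_rot']); c['R']=Rt@T[:3,:3]; c['t']=Rt@T[:3,3]+s['ee_pos']
    else:
        a=np.array(c['attitude']); c['R']=a if a.shape==(3,3) else q2R(a); c['t']=np.array(c['eye'])
    c['f']=240/np.tan(np.radians(c['fovy'])/2); return c
def slopes(c,uv):
    uv=np.asarray(uv,float).reshape(-1,2); K=np.array([[c['f'],0,c['cx']],[0,c['f'],c['cy']],[0,0,1]])
    return cv2.undistortPoints(uv.reshape(-1,1,2),K,np.array([c['k1'],0,0,0,0.])).reshape(-1,2)
def rays(c,uv):
    s=slopes(c,uv); return np.c_[s,np.ones(len(s))]@c['R'].T
def onz(c,uv,z):
    d=rays(c,uv); return c['t']+d*((z-c['t'][2])/d[:,2])[:,None]
def cloud(c):
    v,u=np.mgrid[:480,:640]; d=rays(c,np.c_[u.ravel(),v.ravel()])
    P=c['t']+d*c['depth'].reshape(-1,1); P[c['depth'].ravel()<=0]=np.nan
    return P.reshape(480,640,3)
E
python3 - <<'E'
from h import *
print(bot.read_state())
for n in ('scene','top'):
    c=cam(n); cv2.imwrite(f'pics/{n}0.png',c['image']); np.save(f'{n}0.npy',c,allow_pickle=True)
    print(n,c['fovy'],c['cx'],c['cy'],c['k1'],c['t'],c['R'])
E
```

```text
pics
{'clock': 0.0, 'joint_positions': array([-1.24055984e+00,  3.00447306e-01,  1.52157029e+00, -2.84362443e-05,
        1.32066855e+00, -6.65824316e-02]), 'qvel': array([-0.00016476, -0.0004697 ,  0.0008769 ,  0.000578  , -0.00014312,
        0.00184569]), 'effort': array([ 3.22997403e-03, -5.43495870e+01, -3.61795449e+01,  4.87477246e-05,
        3.96736999e-03,  6.79347650e-06]), 'ee_pos': array([ 212.50257441, -507.0713189 ,  249.73891297]), 'tool_rot': array([-5.40189903e-04,  9.80380488e-01,  1.97113671e-01, -8.55213246e-05]), 'ft_force': array([-0.39768737,  0.191221  ,  0.16888893]), 'moment': array([-0.01377596, -0.0048357 , -0.00593103]), 'grip_force': 0.0, 'grip_width': 85.23566704950781}
scene 46.22630716330825 313.2539133923798 242.95174132360677 -0.14869630268746975 [1254.90479648  -98.86111993 1015.33923106] [[-0.24717003  0.76134733 -0.59938069]
 [ 0.96895615  0.19065275 -0.15740239]
 [-0.00556432 -0.61967876 -0.78483582]]
top 53.01843631168353 315.72796458321636 242.2140715507077 -0.03143864796252211 [ 494.43760496 -271.35908708 1114.77641956] [[ 0.02169021 -0.99546688  0.09260252]
 [-0.9997533  -0.0220398  -0.00275405]
 [ 0.0047825  -0.09251994 -0.99569935]]
```

View pics/scene0.png

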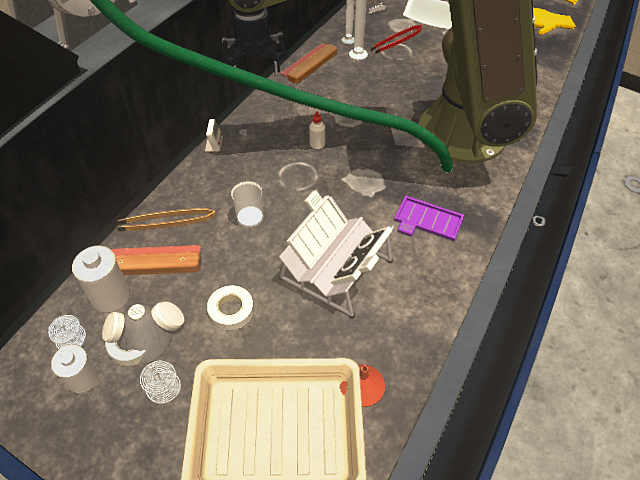

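View pics/top0.png

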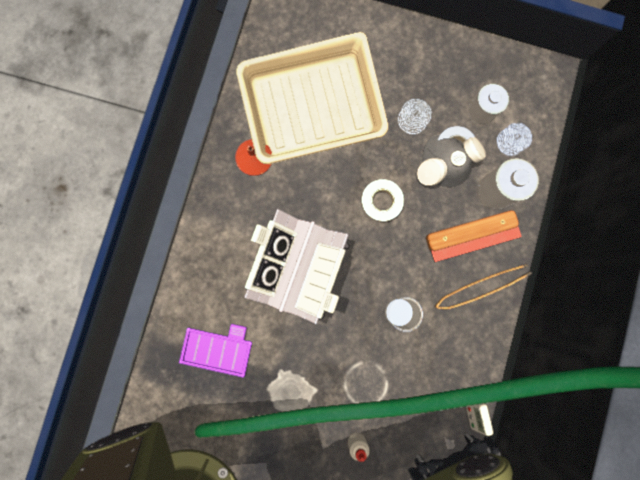

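The loaded tray (boards visible) is at top (270,258), with its tab at (258,233). The white empty tray is at (320,280), with its tab at (331,303). The look-alikes are the purple tray at (217,350) and the big cream basin at (310,98); neither is wanted. Beaker (403,313), tape (382,200) and red funnel (253,157) are bystanders. Next I'll measure from depth.

```bash
python3 - <<'E'
from h import *
def ld(n): return np.load(f'{n}0.npy',allow_pickle=True).item()
c=ld('top');P=cloud(c)
for n,uv in dict(hose=(450,390),hose2=(620,372),hoseend=(215,428),wall=(215,150),wall2=(195,150),wall3=(160,300),sp=(320,280),tape=(364,200),beak=(405,313),fun=(245,150),basin=(375,60),ridge=(305,258),bottle=(516,180)).items(): print(n,P[uv[1],uv[0]].round())
# plane RANSAC for the spare tray and board/tray loaded
def box(P,u0,u1,v0,v1):
    Q=P[v0:v1,u0:u1].reshape(-1,3); return Q[np.isfinite(Q[:,0])]
rng=np.random.default_rng(0)
for nm,cc in (('top',c),('scene',ld('scene'))):
    PP=cloud(cc).reshape(-1,3); 
    m=(np.hypot(PP[:,0]-545,PP[:,1]+235)<170)&(PP[:,2]>30)&(PP[:,2]<160); Q=PP[m]; print(nm,len(Q),Q.mean(0))
    for k in range(4):
        best=None
        for _ in range(1500):
            a,b,d=Q[rng.choice(len(Q),3,False)]; n=np.cross(b-a,d-a); l=np.linalg.norm(n)
            if l<300: continue
            n/=l; n*=np.sign(n[2]); i=abs((Q-a)@n)<1.5
            if best is None or i.sum()>best.sum(): best=i
        S=Q[best]; ce=S.mean(0); n=np.linalg.svd(S-ce,full_matrices=False)[2][2]; n*=np.sign(n[2])
        print(len(S),ce.round(1),n.round(3),'tilt',np.degrees(np.arccos(n[2])).round(1),'az',np.degrees(np.arctan2(n[1],n[0])).round(1)); Q=Q[abs((Q-ce)@n)>2.5]
E
```

```text
hose [ 331. -498.  316.]
hose2 [ 386. -695.  452.]
hoseend [216. -85. 151.]
wall [813. -31.  -0.]
wall2 [806.  12.  19.]
wall3 [456.  81.   2.]
sp [ 509. -285.   85.]
tape [ 696. -383.   25.]
beak [ 439. -482.    5.]
fun [ 803. -108.   39.]
basin [1045. -409.    0.]
ridge [ 557. -252.   69.]
bottle [ 723. -685.  144.]
top 7758 [ 537.35558181 -232.14779714   83.18704202]
1019 [ 514.9 -284.2   80.6] [0.231 0.73  0.644] tilt 49.9 az 72.4
978 [ 539.2 -219.5   79.9] [-0.147 -0.427  0.892] tilt 26.9 az -109.0
796 [ 562.2 -185.1   93.7] [-0.223 -0.718  0.66 ] tilt 48.7 az -107.2
672 [ 526.4 -231.8   77.1] [0.164 0.516 0.84 ] tilt 32.8 az 72.3
scene 6617 [ 543.90851865 -244.94118248   83.05527793]
1133 [ 516.3 -287.3   82.8] [0.258 0.731 0.632] tilt 50.8 az 70.6
702 [ 545.4 -221.2   80.6] [-0.148 -0.427  0.892] tilt 26.9 az -109.1
661 [ 551.6 -224.3   66.5] [0.202 0.594 0.779] tilt 38.9 az 71.2
436 [ 565.8 -181.9  100.3] [-0.237 -0.719  0.653] tilt 49.2 az -108.2
```

```bash
cat >> h.py <<'E'
C0=np.array([535.,-235.,0]); AZ=np.radians(71.8)
def rackR(az=None):
    az=AZ if az is None else az
    y=np.array([np.cos(az),np.sin(az),0]); return np.c_[np.cross(y,[0,0,1]),y,[0,0,1]]
c50,s50=np.cos(np.radians(50)),np.sin(np.radians(50))
# fully seated tray frames in rack frame: columns x,y,z of the tray
TL=np.c_[[1,0,0],[0,c50,s50],[0,-s50,c50]]; TS=np.c_[[-1,0,0],[0,-c50,s50],[0,s50,c50]]
cL=np.array([0,55.,84.5]); cS=np.array([0,-55.,84.5])
def tool(T,flip):  # tool axes in rack frame for fingers pointing down tray slope, closing across its z
    z=-T[:,1]; y=T[:,2]*flip; return np.c_[np.cross(y,z),y,z]
def W(p): return C0+rackR()@np.asarray(p,float)
def WR(M): return R2q(rackR()@M)
E
python3 - <<'E'
from h import *
c=np.load('top0.npy',allow_pickle=True).item();P=cloud(c)
g=cv2.inRange(cv2.cvtColor(c['image'],cv2.COLOR_BGR2HSV),(60,120,50),(95,255,255))
for u in range(205,640,45):
    v=np.where(g[:,u])[0]
    if len(v): print('hose',u,P[int(np.median(v)),u].round())
D=np.c_[[1,0,0],[0,-1,0],[0,0,-1]]
for f in (1,-1):
    Df=np.c_[[f,0,0],[0,-f,0],[0,0,-1]]
    print(f)
    for n,p,M in (('view',[0,0,430],Df),('mid',[0,0,250],Df),('spTab',cS+TS@[38,60,0],tool(TS,f)),('spTab+',cS+TS@[38,130,0],tool(TS,f)),
      ('close',cL+TL@[-38,60,12],tool(TL,-f)),('close',cL+TL@[-38,85,42],tool(TL,-f)),('pairL',cL+TL@[0,30,6],tool(TL,-f)),('pairS',cS+TS@[0,30,6],tool(TS,f)),
      ('ldTabS',cS+TS@[-38,60,12],tool(TS,f)),('ldTabL',cL+TL@[38,60,0],tool(TL,-f)),('ldTabL+',cL+TL@[38,130,0],tool(TL,-f))):
        q=bot.ik(W(p),WR(M)); print(n,None if q is None else np.round(q,2))
print(bot.ik([212.5,-507,480],bot.read_state()['tool_rot']))
E
```

```text
hose 205 [204. -61. 126.]
hose 250 [ 238. -159.  196.]
hose 295 [ 258. -243.  226.]
hose 340 [ 277. -323.  250.]
hose 385 [ 292. -398.  278.]
hose 430 [ 310. -467.  307.]
hose 475 [ 330. -530.  344.]
hose 520 [ 350. -588.  376.]
hose 565 [ 365. -640.  409.]
hose 610 [ 378. -686.  443.]
1
view [-0.48  0.32  1.08 -0.    1.73  1.41]
mid [-0.48  0.38  1.42 -0.    1.35  1.41]
spTab [-0.87  0.63  1.46  0.58  1.48 -2.31]
spTab+ [-0.93  0.61  1.36  0.55  1.62 -2.29]
close [-0.07  0.53  1.61 -0.71  1.28 -1.02]
close [-0.08  0.47  1.59 -0.7   1.33 -1.08]
pairL [-0.11  0.63  1.52 -0.72  1.26 -1.04]
pairS [-0.81  0.7   1.39  0.61  1.45 -2.27]
ldTabS [-0.8   0.75  1.24  0.61  1.53 -2.2 ]
ldTabL [-0.09  0.69  1.37 -0.7   1.34 -1.08]
ldTabL+ [-0.02  0.65  1.29 -0.67  1.47 -1.11]
-1
view [-0.48  0.32  1.08 -0.    1.73 -1.73]
mid [-0.48  0.38  1.42 -0.    1.35 -1.73]
spTab [-0.87  0.63  1.46  0.58  1.48  0.83]
spTab+ [-0.93  0.61  1.36  0.55  1.62  0.85]
close [-0.07  0.53  1.61 -0.71  1.28  2.12]
close [-0.08  0.47  1.59 -0.7   1.33  2.07]
pairL [-0.11  0.63  1.52 -0.72  1.26  2.1 ]
pairS [-0.81  0.7   1.39  0.61  1.45  0.87]
ldTabS [-0.8   0.75  1.24  0.61  1.53  0.94]
ldTabL [-0.09  0.69  1.37 -0.7   1.34  2.06]
ldTabL+ [-0.02  0.65  1.29 -0.67  1.47  2.03]
[-1.24052419e+00  2.51287800e-01  1.06356038e+00 -2.32847838e-05
  1.82781553e+00 -6.64665110e-02]
```

```bash
python3 - <<'E'
from h import *
s=bot.read_state()
bot.servo_line([212.5,-507,480],speed=300)
M=np.c_[[1,0,0],[0,-1,0],[0,0,-1]]
bot.move_to(W([0,0,420]),WR(M))
c=cam('wrist'); np.save('w1.npy',c,allow_pickle=True); cv2.imwrite('pics/w1.png',c['image'])
P=cloud(c); print(bot.read_state()['clock'],bot.read_state()['ft_force'],c['t'],c['fovy'])
print(P[240,320],P[100,320],P[400,320],P[240,100],P[240,540])
E
```

```text
2.6333 [-0.3708912   0.11733851 -0.66203491] [ 600.95587611 -257.2236454   543.68451976] 65.17364484070075
[ 483.4158806  -214.88237681   78.75750443] [ 650.23132549 -269.81979956    2.47403367] [ 194.44574917 -118.21271948   -0.74321061] [568.93454561  91.75977332  22.6961463 ] [ 359.33543962 -522.54446764   -0.55416621]
```

View pics/w1.png

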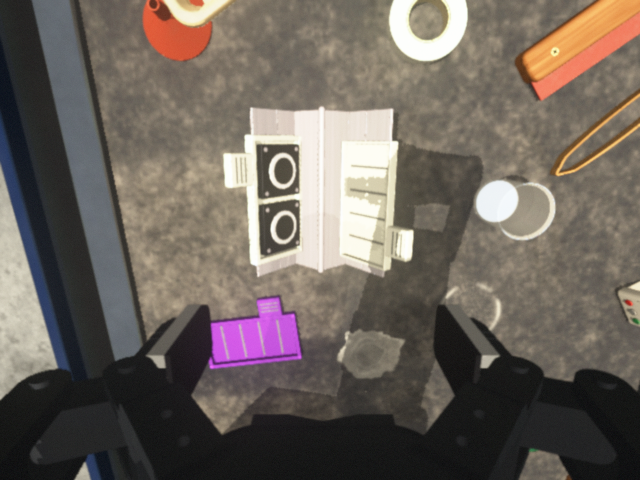

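The wrist view is clear. The ridge runs (322,108)-(321,272). The loaded tray with its two ring-up boards spans (247,135)-(302,264), with its tab at (236,170). The empty tray spans (340,141)-(397,270), with its tab at (402,245).

```bash
python3 - <<'E'
from h import *
for fn in ('w1','top0','scene0'):
    c=np.load(fn+'.npy',allow_pickle=True).item(); P=cloud(c).reshape(-1,3); col=cv2.cvtColor(c['image'],cv2.COLOR_BGR2HSV).reshape(-1,3)
    Q=(P-C0)@rackR(); ok=np.isfinite(Q[:,0])&(abs(Q[:,0])<130)&(abs(Q[:,1])<140)&(Q[:,2]>20)&(Q[:,2]<160); Q=Q[ok]; print(fn,len(Q))
    r=Q[(abs(Q[:,1])<8)&(abs(Q[:,2]-76)<8)]; k=np.polyfit(r[:,0],r[:,1],1); print(' ridge y=%.1f slope %.2fdeg zmax %.1f'%(k[1],np.degrees(k[0]),np.percentile(r[:,2],95)),'x',np.percentile(r[:,0],[1,99]).round(1))
    for n,T,ce in (('L',TL,cL),('S',TS,cS)):
        t=(Q-ce)@T
        body=t[(abs(t[:,0])<85)&(abs(t[:,1])<45)&(t[:,2]>-9)&(t[:,2]<13)]
        # floor/board plane fit
        rim=t[(abs(t[:,2]-6)<3.5)&(abs(t[:,0])<100)&(t[:,1]>-50)&(t[:,1]<85)]
        tab=rim[rim[:,1]>48]
        A=np.c_[rim[:,:2],np.ones(len(rim))]; kz=np.linalg.lstsq(A,rim[:,2],rcond=None)[0]
        mid=rim[rim[:,1]<36]
        print(' ',n,'rim z-6 fit',(kz-[0,0,6]).round(3),len(rim),'x',np.percentile(mid[:,0],[1,99]).round(1),'y all',np.percentile(rim[:,1],[1,99]).round(1),'y body(x<10)',np.percentile(rim[rim[:,0]<10][:,1],[2,98]).round(1),'tab n',len(tab),'x',np.percentile(tab[:,0],[2,98]).round(1) if len(tab) else '','z',np.median(tab[:,2]).round(1) if len(tab) else '')
        up=rim[(rim[:,1]>33)&(rim[:,1]<42)&(rim[:,0]<15)]; 
        if len(up)>10: print('    upper edge slope deg',np.degrees(np.polyfit(up[:,0],up[:,1],1)[0]).round(2))
E
```

```text
w1 24430
 ridge y=0.1 slope 0.13deg zmax 78.8 x [-94.5 102.6]
  L rim z-6 fit [ 0.001 -0.017  0.097] 5638 x [-79.5  87.3] y all [-39.5  70.5] y body(x<10) [-39.   41.6] tab n 633 x [20.3 54.3] z 4.9
    upper edge slope deg 0.35
  S rim z-6 fit [0.005 0.003 0.538] 2251 x [-96.8  91.8] y all [-42.1  69. ] y body(x<10) [-41.6  40.1] tab n 548 x [27.4 61.8] z 7.6
    upper edge slope deg -0.06
top0 7762
 ridge y=0.2 slope -0.14deg zmax 79.3 x [-96.3 101.7]
  L rim z-6 fit [-0.    -0.018 -0.229] 1750 x [-78.3  85.5] y all [-40.6  69.3] y body(x<10) [-39.9  41.1] tab n 134 x [19.9 53.2] z 4.1
    upper edge slope deg 0.7
  S rim z-6 fit [0.007 0.001 0.297] 704 x [-95.5  93.8] y all [-44.2  68.9] y body(x<10) [-43.9  40.1] tab n 146 x [29.5 63.5] z 7.3
    upper edge slope deg 0.45
scene0 6671
 ridge y=1.4 slope -0.10deg zmax 80.1 x [-95.2 103.7]
  L rim z-6 fit [-0.001 -0.017  0.267] 1036 x [-89.7  96.2] y all [-42.7  70.9] y body(x<10) [-41.5  42.9] tab n 96 x [19.9 54.5] z 5.3
    upper edge slope deg 0.4
  S rim z-6 fit [ 0.006 -0.001 -0.239] 613 x [-94.3  86.4] y all [-42.   68.2] y body(x<10) [-41.7  40.6] tab n 122 x [28.2 63.3] z 6.6
    upper edge slope deg 0.32
```

```bash
cat >> h.py <<'E'
F=-1
XL,XS=-0.7,-7.0
def PS(p,x=None): return W(cS+[XS if x is None else x,0,0]+TS@np.asarray(p,float))
def PL(p,x=None): return W(cL+[XL if x is None else x,0,0]+TL@np.asarray(p,float))
QS,QL=WR(tool(TS,F)),WR(tool(TL,-F))
def st(): 
    s=bot.read_state(); print('t %.1f w %.1f gf %.1f'%(s['clock'],s['grip_width'],s['grip_force']),s['ee_pos'].round(1),s['ft_force'].round(1))
    return s
E
python3 - <<'E'
from h import *
bot.move_gripper(45,50)
bot.move_to(PS([38,125,0]),QS); st()
bot.servo_line(PS([38,60,0]),QS,speed=100); st()
bot.move_gripper(5,50); st()
c=cam('scene'); cv2.imwrite('pics/g1.png',cv2.resize(c['image'][150:350,230:480],(750,600)))
E
```

```text
t 4.2 w 44.9 gf 0.0 [ 450.8 -349.3  181.6] [0.1 0.1 0.9]
t 5.0 w 45.0 gf 0.0 [ 463.2 -310.2  131. ] [ 0.1  0.6 -0.5]
t 5.4 w 11.1 gf 49.9 [ 463.3 -309.8  131.3] [-0.1  2.2  5.8]
```

View pics/g1.png

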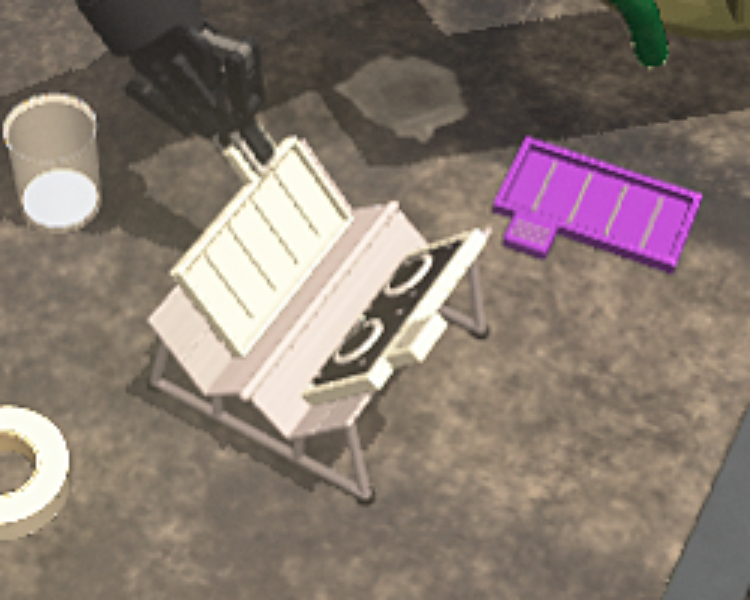

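The grip is correct: fingers are on the empty tray's tab (crop 245,155). Next I'll lift it and swing it to the pre-close hover.

```bash
python3 - <<'E'
from h import *
bot.move_gripper(5,70)
QM=WR(np.c_[[1,0,0],[0,-1,0],[0,0,-1]])
bot.servo_line(PS([38,130,2]),QS,speed=120)
bot.servo_line(W([XL-38,0,245]),QM,speed=120)
bot.servo_line(PL([-38,85,42]),QL,speed=120); s=st()
T=rackR()@TL
for n in ('top','scene'):
    c=cam(n); cv2.imwrite(f'pics/c_{n}.png',cv2.resize(c['image'][150:350,200:450],(750,600)))
    P=cloud(c).reshape(-1,3); t=(P-(W(cL+[XL,0,0])))@T; t=t[np.isfinite(t[:,0])]
    # expected spare centre at (0,25,42); outer floor face at z=48
    q=t[(abs(t[:,2]-48)<5)&(abs(t[:,0])<90)&(t[:,1]>-30)&(t[:,1]<66)&(abs(t[:,0]+38)>30)]
    k=np.linalg.lstsq(np.c_[q[:,:2],np.ones(len(q))],q[:,2],rcond=None)[0]
    print(n,len(q),'plane',k.round(3),'z at (0,25)',(k@[0,25,1]).round(1),'x',np.percentile(q[:,0],[1,50,99]).round(1),'y',np.percentile(q[:,1],[1,99]).round(1))
    e=[np.percentile(q[abs(q[:,0]-a)<6][:,1],[1,99]).round(1) for a in (20,40,60) if (abs(q[:,0]-a)<6).sum()>10]; print(e)
E
```

```text
t 8.8 w 11.1 gf 69.3 [ 522.5 -150.   177.1] [-0.4 -0.3 -1.6]
top 1238 plane [2.0000e-03 1.0000e-02 4.6436e+01] z at (0,25) 46.7 x [-74.9  29.   72.9] y [-15.6  65. ]
[array([-15.5,  64.6]), array([-15.2,  64.8]), array([-14.7,  65.4])]
scene 628 plane [-3.0000e-03 -9.0000e-03  4.8582e+01] z at (0,25) 48.4 x [-73.   37.2  74.8] y [-14.8  65.6]
[array([-15.1,  65.1]), array([-13.4,  64.5]), array([-14.4,  65. ])]
```

View pics/c_scene.png

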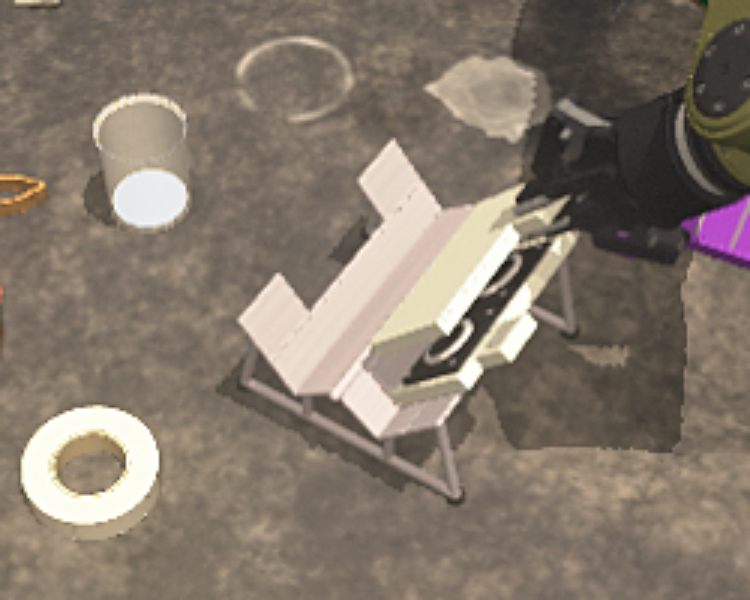

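The empty tray hovers parallel over the boards, within about 1 mm of where I expected. Closing now.

```bash
python3 - <<'E'
from h import *
bot.servo_line(PL([-38,66,22]),QL,speed=80)
bot.servo_line(PL([-38,61,15]),QL,speed=50); st()
print(bot.servo_line(PL([-38,60.5,10.5]),QL,speed=15,until_force=6)); st()
bot.dwell(.2); bot.move_gripper(24); bot.dwell(.3); st()
bot.servo_line(PL([-38,125,12]),QL,speed=120); bot.dwell(.2); st()
T=rackR()@TL
for n in ('top','scene'):
    c=cam(n)
    P=cloud(c).reshape(-1,3); t=(P-(W(cL+[XL,0,0])))@T; t=t[np.isfinite(t[:,0])]
    q=t[(abs(t[:,2]-18)<4)&(abs(t[:,0])<90)&(t[:,1]>-50)&(t[:,1]<75)]
    b=q[(q[:,1]<42)]; a=q[q[:,1]>48]
    k=np.linalg.lstsq(np.c_[b[:,:2],np.ones(len(b))],b[:,2],rcond=None)[0]
    print(n,len(b),'plane',k.round(3),'x',np.percentile(b[:,0],[1,99]).round(1),'y',np.percentile(b[:,1],[1,99]).round(1),'tab x',np.percentile(a[:,0],[2,98]).round(1),len(a))
    l=t[(abs(t[:,2]-6)<3)&(t[:,1]>48)&(t[:,1]<75)&(abs(t[:,0])<90)]; print(' loaded tab x',np.percentile(l[:,0],[2,98]).round(1),'y',np.percentile(l[:,1],98).round(1),'z',np.median(l[:,2]).round(1))
    cv2.imwrite(f'pics/d_{n}.png',cv2.resize(c['image'][150:350,200:450],(750,600)))
E
```

```text
t 9.7 w 10.8 gf 72.2 [ 525.4 -143.8  142.3] [ 5.3  6.2 10. ]
True
t 10.0 w 10.9 gf 71.2 [ 526.  -142.3  140.9] [-0.9  2.2  5. ]
t 10.8 w 24.2 gf 0.0 [ 525.6 -142.5  140.3] [ 0.  -0.5  0.4]
t 11.6 w 24.2 gf 0.0 [ 537.3 -103.4  187.4] [0.7 0.  0.5]
top 1894 plane [ 3.0000e-03 -1.5000e-02  1.6156e+01] x [-74.7  74.6] y [-40.7  40.8] tab x [-54.8 -21.1] 137
 loaded tab x [-51.4  54. ] y 72.6 z 4.6
scene 1099 plane [ 3.0000e-03 -2.0000e-02  1.7424e+01] x [-82.5  81.4] y [-42.4  41.5] tab x [-53.1 -20. ] 91
 loaded tab x [-50.5  55.1] y 72.8 z 5.7
```

View pics/d_scene.png

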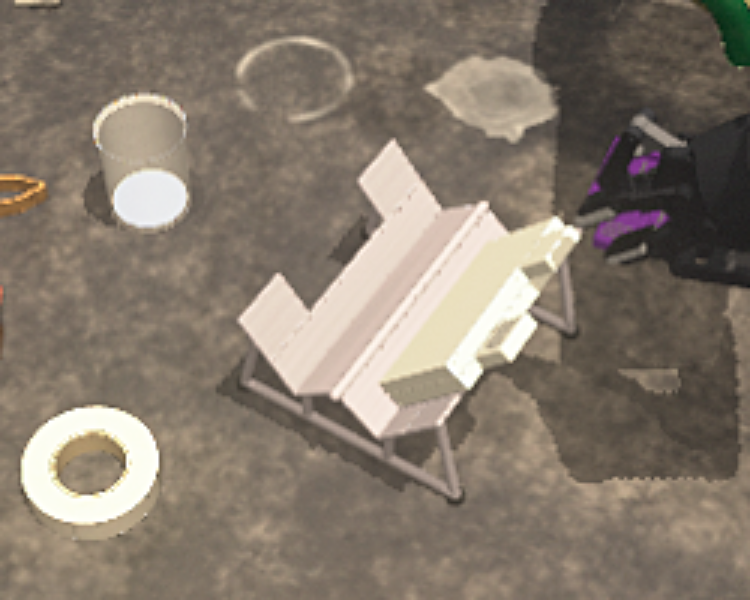

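The pair is closed squarely: edges are flush and the tabs sit side by side (545,260)/(505,340). Next, pinch the pair and carry it across.

```bash
python3 - <<'E'
from h import *
QM=WR(np.c_[[1,0,0],[0,-1,0],[0,0,-1]])
bot.move_gripper(48)
bot.servo_line(PL([0,115,5.5]),QL,speed=120)
bot.servo_line(PL([0,31,5.5]),QL,speed=100); st()
bot.move_gripper(15,70); s=st()
assert 20<s['grip_width']<27
bot.servo_line(PL([0,110,6.5]),QL,speed=120); st()
bot.servo_line(W([XL,0,225]),QM,speed=120)
bot.servo_line(PS([0,100,8],XL),QS,speed=120); st()
bot.servo_line(PS([0,38,7.5],XL),QS,speed=100); st()
print(bot.servo_line(PS([0,29,7],XL),QS,speed=20,until_force=7)); st()
T=rackR()@TS
for n in ('top','scene'):
    c=cam(n)
    cv2.imwrite(f'pics/e_{n}.png',cv2.resize(c['image'][150:350,200:450],(750,600)))
E
```

```text
t 13.6 w 48.2 gf 0.0 [ 556.8 -167.4  112.3] [ 0.6 -0.7 -0.2]
t 13.9 w 23.2 gf 69.6 [ 556.9 -167.1  112.3] [1.2 6.  3.8]
t 14.7 w 22.7 gf 68.8 [ 571.6 -120.3  172.2] [-0.3 -0.5 -3.7]
t 17.2 w 22.6 gf 69.0 [ 499.6 -341.6  166.9] [ 0.4  0.9 -4. ]
t 17.9 w 22.8 gf 69.0 [ 511.5 -305.1  118.9] [-0.4 -0.4 -3.2]
True
t 18.4 w 22.8 gf 69.8 [ 512.7 -300.3  112.1] [-1.9  0.   3.8]
```

View pics/e_scene.png

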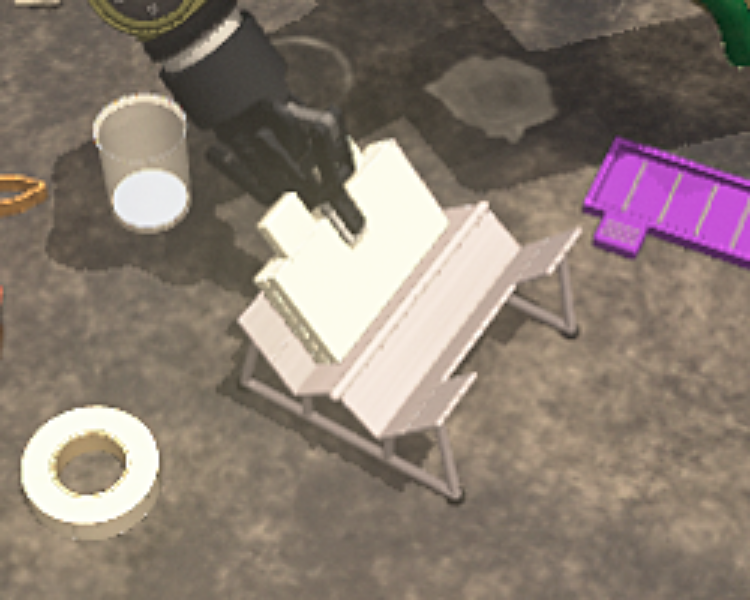

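The pair is closed and in the -y seat, with the emptied tray uppermost (its back shows at 350,260). Release it and measure the upper tray.

```bash
python3 - <<'E'
from h import *
bot.move_gripper(34); bot.dwell(.3)
bot.move_gripper(46)
bot.servo_line(PS([0,125,7],XL),QS,speed=120); bot.dwell(.2); st()
T=rackR()@TS
for n in ('top','scene'):
    c=cam(n)
    P=cloud(c).reshape(-1,3); t=(P-(W(cS+[XL,0,0])))@T; t=t[np.isfinite(t[:,0])]
    q=t[(abs(t[:,2]-18)<4)&(abs(t[:,0])<90)&(t[:,1]>-50)&(t[:,1]<75)]
    b=q[(q[:,1]<42)]; a=q[q[:,1]>48]
    k=np.linalg.lstsq(np.c_[b[:,:2],np.ones(len(b))],b[:,2],rcond=None)[0]
    print(n,len(b),'plane',k.round(3),'x',np.percentile(b[:,0],[1,99]).round(1),'y',np.percentile(b[:,1],[1,99]).round(1),'tab x',np.percentile(a[:,0],[2,98]).round(1),'y',np.percentile(a[:,1],98).round(1),len(a))
    l=t[(abs(t[:,2]-6)<3)&(t[:,1]>48)&(t[:,1]<75)&(t[:,0]>0)&(t[:,0]<90)]; print(' spare tab x',np.percentile(l[:,0],[2,98]).round(1),'y',np.percentile(l[:,1],98).round(1),'z',np.median(l[:,2]).round(1))
E
```

```text
t 20.5 w 46.0 gf 0.0 [ 493.8 -357.8  184.4] [-0.5  0.5 -0.3]
top 1887 plane [ 4.0000e-03 -8.0000e-03  1.9221e+01] x [-74.   75.4] y [-43.6  40. ] tab x [-53.9 -19.4] y 69.9 148
 spare tab x [21.  55.3] y 69.9 z 7.3
scene 2095 plane [ 3.0000e-03 -4.0000e-03  1.8438e+01] x [-74.3  75.7] y [-41.2  40.4] tab x [-54.9 -19.3] y 70.7 165
 spare tab x [20.9 54.6] y 69.7 z 6.3
```

```bash
python3 - <<'E'
from h import *
bot.move_gripper(40,60)
bot.servo_line(PS([-37.5,120,12.3],XL),QS,speed=120)
bot.servo_line(PS([-37.5,60,12.3],XL),QS,speed=100); st()
bot.move_gripper(5,70); s=st(); assert 8<s['grip_width']<14
bot.servo_line(PS([-37.5,60.3,21],XL),QS,speed=25); st()
bot.servo_line(PS([-37.5,64,29],XL),QS,speed=40)
bot.servo_line(PS([-37.5,75,50],XL),QS,speed=80); st()
for n in ('top','scene'):
    c=cam(n); cv2.imwrite(f'pics/f_{n}.png',cv2.resize(c['image'][150:350,200:450],(750,600)))
E
```

```text
t 22.0 w 40.1 gf 0.0 [ 543.7 -326.8  138.9] [0.6 0.4 0.4]
t 22.4 w 10.8 gf 69.1 [ 543.8 -326.7  139.2] [-1.1 -0.2  5.5]
t 22.9 w 10.6 gf 69.4 [ 545.7 -320.6  144.5] [-1.1 -5.   3.4]
t 23.7 w 10.8 gf 68.4 [ 549.8 -308.   174.7] [ 0.   0.9 -1.9]
```

View pics/f_scene.png

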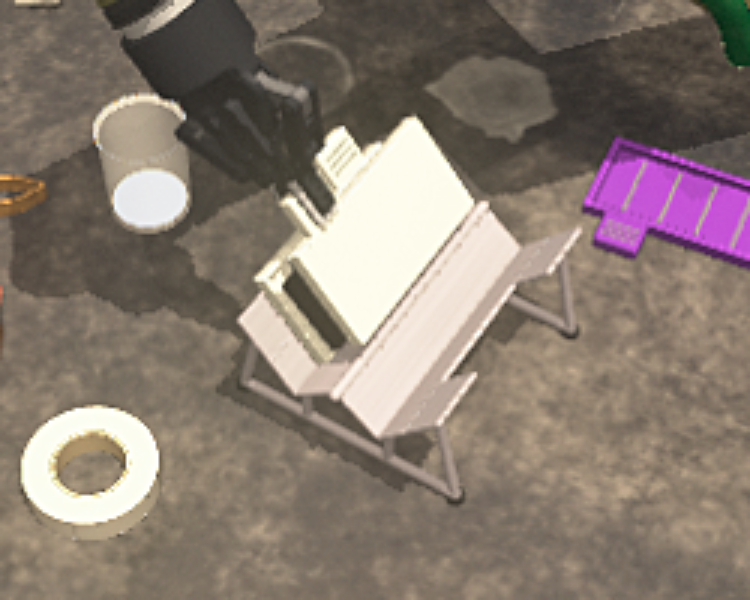

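The upper tray is off and a black board is visible lying in the lower one (310,310). Now put the emptied tray back.

```bash
python3 - <<'E'
from h import *
QM=WR(np.c_[[1,0,0],[0,-1,0],[0,0,-1]])
bot.servo_line(PS([-37.5,110,60],XL),QS,speed=120)
bot.servo_line(W([XL+37.5,0,255]),QM,speed=120)
bot.servo_line(PL([37.5,130,3]),QL,speed=120)
bot.servo_line(PL([37.5,66,1.5]),QL,speed=100); st()
print(bot.servo_line(PL([37.5,58,0.5]),QL,speed=20,until_force=6)); st()
bot.move_gripper(25); bot.dwell(.3); bot.move_gripper(40)
bot.servo_line(PL([37.5,130,0]),QL,speed=150)
bot.servo_line(W([0,0,420]),QM,speed=200); bot.dwell(.3); st()
c=cam('wrist'); cv2.imwrite('pics/z.png',c['image']); P=cloud(c).reshape(-1,3)
for n,T,ce in (('L',TL,cL),('S',TS,cS)):
    t=((P-C0)@rackR()-ce-[XL,0,0])@T; t=t[np.isfinite(t[:,0])]
    rim=t[(abs(t[:,2]-6)<3.5)&(abs(t[:,0])<78)&(t[:,1]>-50)&(t[:,1]<85)]; tab=rim[rim[:,1]>48]; b=rim[rim[:,1]<43]
    print(n,'x',np.percentile(b[:,0],[1,99]).round(1),'y',np.percentile(b[:,1],[1,99]).round(1),'z',np.median(b[:,2]).round(1),'tab x',np.percentile(tab[:,0],[2,98]).round(1),'y',np.percentile(tab[:,1],98).round(1),'z',np.median(tab[:,2]).round(1))
    i=t[(abs(t[:,0])<60)&(abs(t[:,1])<25)&(t[:,2]>-8)&(t[:,2]<20)]; print('  inside z pct',np.percentile(i[:,2],[5,25,50,75,95]).round(1))
E
```

```text
t 27.4 w 11.1 gf 68.4 [ 600.3 -154.9  136.6] [ 0.4  0.7 -1.1]
True
t 27.7 w 10.8 gf 69.5 [ 599.9 -156.8  132.8] [2.3 3.  5.3]
t 31.0 w 40.1 gf 0.0 [ 535.2 -234.7  419.8] [-0.9  0.7  0.2]
L x [-74.5  73.9] y [-39.7  42.5] z 4.9 tab x [20.7 54.9] y 71.6 z 4.5
  inside z pct [-4.2 -3.5 -3.  -2.5 -1.7]
S x [-74.8  73.8] y [-41.7  42.6] z 6.8 tab x [19.6 54. ] y 69.3 z 7.6
  inside z pct [-0.6 11.3 12.5 13.2 14.2]
```

View pics/z.png

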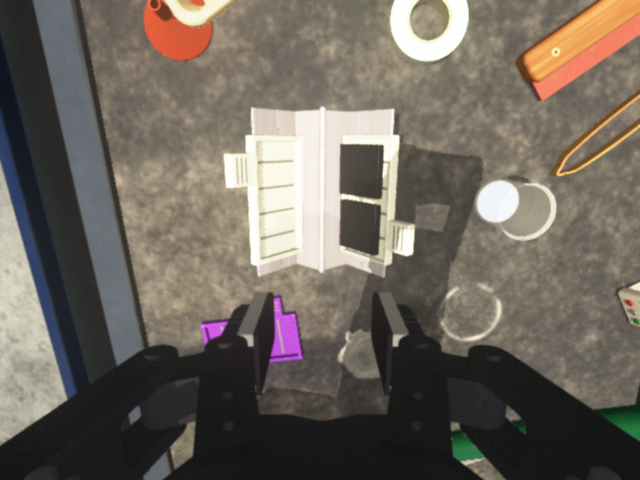

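Both boards lie ring-down in the -y tray, (362,170) and (360,227). The emptied tray is seated open side up at (275,200), and the bystanders have not moved. Handing in.

```bash
python3 -c "
from h import *
print(bot.finish_job())"
```

```text
the job is handed in; nothing more can be done
None
```

I turned both boards over into the tray that was empty and put the emptied tray back, open side up, in its own seat. I handed the job in at about 31 s; no verdict came back, but the last camera check showed both trays seated and the bystanders where they started.

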